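# Load a label reel onto the printer's splined spindle and hold it home

### The job

Load the reel of labels into the open label printer: pick it up, lower it onto the upright spindle, turned so that the spindle's four splines mesh with the grooves in its bore, and slide it down until it has pushed the sprung platter all the way to its stop. Finish while still holding the reel pressed down there, because the spring lifts it as soon as it is let go, and do not disturb the mug, the stapler or the calculator.

Things in the scene. Friction and masses are not known exactly. Their poses are not given: they have to be found in the camera images.
- reel_center (a point): Centre of the loose label reel, half-way up its 54 mm, standing upright (0.13-0.25 kg). Below: blue bottom flange 70 mm across, 3 thick; white labels 60 mm across; blue top flange 66 mm across, 3 thick, its upper face level with this point. Above: blue square grip collar, 40 mm over its faces, rising 27 mm above this point, hollow (31 mm). Axes: z up, x and y square to the collar's faces.
- reel: The same reel; origin on its axis at the underside, axes alike. The bore goes right through. In its lower 24 mm four white teeth, 8.5 mm wide, point inwards along the diagonals to 9.5 mm from the axis; between them four grooves along +x, -x, +y, -y, about 7.5 mm wide, reach 15.5 mm from the axis. Every quarter turn meshes alike.
- spindle_top (a point): On the axis of the printer's upright spindle, level with the tops of its four orange splines, 68 mm above the desk. The splines are 5 mm thick, reach 14 mm from the axis along this point's +x, -x, +y, -y and mesh within about 6 degrees; a reel not meshed rests with its underside on their tops. The spindle starts at any angle and is stiff to turn (0.2 N m).
- spindle_tip (a point): Top of the spindle's dark round core, 11 mm above spindle_top; it enters the reel's bore first and centres it. The core is 9 mm across here, widens over 7 mm to 16.6 mm and stands 4 mm above the splines at that width.
- platter (a joint): Downward travel of the sprung grey platter (62 mm ring under the reel) in m: 0 up (upper face 18 mm below spindle_top), 0.008 at its stop (26 mm below). The spring needs 5.6 N to start and 11.2 N at the stop; the reel's own weight does not move it, and it rises again when released.
- printer: White and grey label printer, open at the top, 165 x 134 mm, main top 34 mm above the desk, fixed to the desk. Origin on the desk under the spindle axis. A grey strip 30 mm wide and 47 mm high runs along its front edge, 61 to 91 mm from the spindle axis towards -x of the printer.
- mug_center (a point): White mug, 92 mm across and 95 mm high, half-way up. Bystander, loose.
- stapler_center (a point): Dark red and black stapler, 148 x 37 x 40 mm, half-way up; long along its x. Bystander, loose.
- calculator_center (a point): Grey pocket calculator, 125 x 76 x 14 mm, half-way up; long along its x. Bystander, loose.
Not all that is in view belongs to the job. Of the things that look like the reel, the largest one is meant.

How it is judged (in metres and radians):
On the way:
1. the reel is lifted clear of the desk (height (world z) of reel_center above 0.08 m), for 0.1 s.
At the end, for the whole second after the job is handed in: The reel is upright (within 0.08 rad) on the spindle, its axis within 3 mm of the spindle's, meshed (within 0.16 rad of a quarter turn), its centre less than 4 mm above the spline tops, the platter pushed down at least 5.5 of its 8 mm, and the fingers are still on the reel with more than 3 N (horizontal distance between reel_center and spindle_top below 0.003 m and z of reel_center in the frame of spindle_top below 0.004 m and angle between reel_center's own z axis and vertical below 0.08 rad and value of joint platter above 0.0055 m and (angle between the x axis of reel_center and the x axis of spindle_top, either way round below 0.16 rad or angle between the x axis of reel_center and the y axis of spindle_top, either way round below 0.16 rad) and contact force between the fingers and reel above 3 N); the arm keeps its last pose, push and grip.
It fails at once if the mug, stapler or calculator is moved by more than 30 mm (distance of any of mug_center, stapler_center, calculator_center from where it was at the start of the episode above 0.03 m).
It also fails if it takes over 38 s, if anything falls off the work surface, if the arm or the gripper's body presses on something with over 40 N, if the wrist force passes 120 N, or if a joint passes its speed limit or range.

### The arm

A 7-joint arm with a two-finger parallel gripper is mounted at the origin on the work surface; the furniture and walls round the work are solid. World frame = base frame: x ahead of the robot, y to its left, z up, the work surface at z = 0. Lengths are in mm, angles in rad, forces in N, time in s.
With the tool pointing down it reaches from about 400 to 875 mm from the base axis. Payload 4.4 kg.
Tool frame: the origin (TCP) lies on the centre line of the jaws, within the pads' length; the fingertips stand 11 mm ahead of it and the grasp point (between the pads) lies 8 mm behind it (ctrl.tips_ahead is the distance from the TCP to the fingertips, in mm); z points along the fingers, y is the line along which they close (so a half turn about z gives the same grasp; the last joint's range is limited). The gripper opens to 85 mm and grips with 20 to 120 N. Pads are 22 mm wide; open, the fingers measure 114 mm over their backs; the gripper's body (76 mm by 85 mm) begins 54 mm behind the grasp point. The pads swing forward as they close: fully open they stand 13 mm farther back than shut.
Start: joints at [1.229, 0.628, 0.038, 1.517, -0.027, 0.996, -0.02], TCP at [177.034, -625.441, 212.313] pointing down, gripper open.
Joint ranges: [-3.06, 3.06], [-0.37, 2.12], [-1.25, 1.32], [0.18, 2.47], [-1.1, 4.24], [0.23, 1.98], [-2.94, 2.94]. Speed limits (rad/s): [2.57, 2.57, 3.14, 3.14, 3.14, 3.14, 3.14].

### API

Orientations are given as [roll, pitch, yaw] about the fixed x, y, z axes, in that order (R = Rz(yaw) Ry(pitch) Rx(roll)).
In Python, from cell import ctrl, eyes, job gives the robot as it stands. The module is installed in compiled form; this text tells all that it offers.
- The arm moves only by the tool carry_out, never from a script. Its argument "moves" is a list of rows, each an object of numbers: "tx", "ty", "tz": the shift along the tool's x, y, z as a fraction of full scale; "twist": the turn about the tool's z as a fraction of full scale; "fingers": the opening, from 0 (shut) to 1 (fully open). In form: [{"tx": .., "ty": .., "tz": .., "twist": .., "fingers": ..}, ...]. A call has 1 to 12 rows; each row shifts and turns the commanded pose from where the row before left it, along the tool's axes as they then stand; what a row does not reach is not made up. Full scale, the value 1, is 0.3 m for a shift and pi rad for a turn. A row lasts 1/8 s, in which the tool goes at most 62.5 mm and 10.7 degrees, less where a joint would pass 70% of its speed; a pose out of reach is approached as far as the arm can. A call with a number of a shift or a turn outside -1 to 1 is refused whole. A call with a gripper value outside its range is refused whole. The fingers move at their own pace and stop on an object; the grip force is fixed at half the most. Time passes only in rows, so rows that do not move let the fingers close. It gives the time, the measured TCP pose, the force, the opening and the grip force at its end, in the units of the state.
- ctrl.read_state(): the state, without advancing time (a new reading comes with each control period).
- eyes.get_image(name): name is "scene" or "side" or "wrist"; returns a dict with "color" (480x640x3 uint8, blue, green, red), "fovy" (degrees; the focal length in pixels is half the picture's height over the tangent of half this angle, whatever the lens; pixels are square), "cx", "cy" (the principal point, pixels), "k1" (the pictures are not rectified: a ray, as slopes to the right and down, at radius r is drawn at 1 + k1 r^2 times it, then the intrinsics apply), "world_from_camera" (4x4, takes a point from camera to world coordinates). Camera axes: x right, y up, looking along -z (the intrinsics and any distortion apply to the point x, -y, -z); pixel columns grow to the right and rows downward; lengths in mm; the calibration is good to about 2 mm. A picture is of the moment at which its call begins. There is no depth.
- job.finish_job(): hands the job in; it is judged then, once.
The state is a dict: "clock": time; "qpos": joint angles; "qd": joint speeds; "tau": joint torques, N m; "eef_pos": TCP position; "tool_rot": TCP orientation; "force": force on the tool from outside, world axes, zero at the start; "torque": the same for the moment, N m; "width": finger opening in mm; "gripper_force": force on a finger pad.
Only numpy, scipy, OpenCV 4.12 (cv2) and the standard library are available. Lean on these libraries where they do the work, as an engineer would, in place of code of your own. Each camera call takes 0.05 s, during which the arm holds its last target. There are 200 camera calls.

## Working session

There is one attempt and no reset: what is moved stays moved. The work goes in short steps, Python scripts to look and compute and a tool call to move; the robot and the scene stay as the last step left them, time stands still between calls to the robot, and variables do not carry over. Pictures are saved under pics/ and viewed, at most 10 in all, crops included, and the job is handed in when it is done.

Besides the shell and the picture viewer there is one more tool, called after "Emit:" in YAML: its name, and indented under it one key for each argument. carry_out: Moves the arm, as the interface text tells. Its arguments: {"type":"object","properties":{"moves":{"type":"array","items":{"type":"object","properties":{"tx":{"type":"number","minimum":-1,"maximum":1},"ty":{"type":"number","minimum":-1,"maximum":1},"tz":{"type":"number","minimum":-1,"maximum":1},"twist":{"type":"number","minimum":-1,"maximum":1},"fingers":{"type":"number"}}}}},"required":["moves"]}

```bash
mkdir -p pics
cat > h.py <<'E'
import numpy as np, cv2
from cell import ctrl, eyes, job
def K(im):
    f=240/np.tan(np.radians(im['fovy'])/2)
    return f,im['cx'],im['cy'],im['k1'],np.array(im['world_from_camera'])
def ray(c,u,v):
    f,cx,cy,k,T=c
    d=np.array([(u-cx)/f,(v-cy)/f]);p=d.copy()
    for _ in range(20): p=d/(1+k*(p@p))
    r=T[:3,:3]@np.array([p[0],-p[1],-1]); return T[:3,3],r
def onz(c,u,v,z):
    o,r=ray(c,u,v); return o+r*(z-o[2])/r[2]
def proj(c,P):
    f,cx,cy,k,T=c
    q=T[:3,:3].T@(np.array(P,float)-T[:3,3]); s=np.array([q[0],-q[1]])/-q[2]; s=s*(1+k*s@s)
    return s*f+[cx,cy]
def grab(n,tag):
    im=eyes.get_image(n); cv2.imwrite(f'pics/{tag}.png',im['color']); c=K(im)
    np.save(f'pics/{tag}.npy',np.array([c],dtype=object),allow_pickle=True); return im,c
def load(tag): return tuple(np.load(f'pics/{tag}.npy',allow_pickle=True)[0])
E
python3 - <<'E'
from h import *
s=ctrl.read_state();print(s,ctrl.tips_ahead)
for n in('scene','side','wrist'):
    im,c=grab(n,n+'0');print(n,c[:4],c[4].round(3).tolist())
E
```

```text
{'clock': 0.0, 'qpos': array([ 1.22920333,  0.62935482,  0.0384173 ,  1.51837252, -0.0270159 ,
        0.99630367, -0.02002215]), 'qd': array([-2.10184772e-03,  8.09233178e-04, -3.99801648e-04, -6.33837649e-04,
        2.14589703e-04, -1.91388135e-03, -4.81905650e-05]), 'tau': array([-1.04970186e-04, -5.63403261e+01,  1.22660704e+00, -1.93439323e+01,
        1.11363948e-02,  1.07405253e-02,  5.50593086e-05]), 'eef_pos': array([ 176.86578935, -624.78079494,  211.3815942 ]), 'tool_rot': array([-3.13967127e+00, -1.78444306e-06,  2.75782032e-01]), 'force': array([ 0.42939718, -0.33683697,  0.14392233]), 'torque': array([ 0.00273307, -0.0164133 , -0.0033891 ]), 'gripper_force': 0.0, 'width': 85.20319817749933} 11.0
scene (np.float64(564.4285367275222), 321.8963979285778, 248.10570480469016, -0.14922004344967338) [[0.985, -0.091, 0.148, 659.508], [0.174, 0.466, -0.868, -890.055], [0.01, 0.88, 0.474, 562.346], [0.0, 0.0, 0.0, 1.0]]
side (np.float64(508.9122631390534), 313.3477776134191, 235.1605664740864, -0.1439800140184475) [[0.761, -0.465, 0.451, 1064.617], [0.648, 0.545, -0.531, -651.977], [0.001, 0.697, 0.717, 914.968], [0.0, 0.0, 0.0, 1.0]]
wrist (np.float64(336.91524628053867), 319.7588139527432, 234.50894886003044, -0.05331006702689821) [[0.273, 0.928, 0.255, 240.904], [-0.962, 0.264, 0.07, -607.148], [-0.003, -0.264, 0.964, 373.308], [0.0, 0.0, 0.0, 1.0]]
```

View pics/scene0.png

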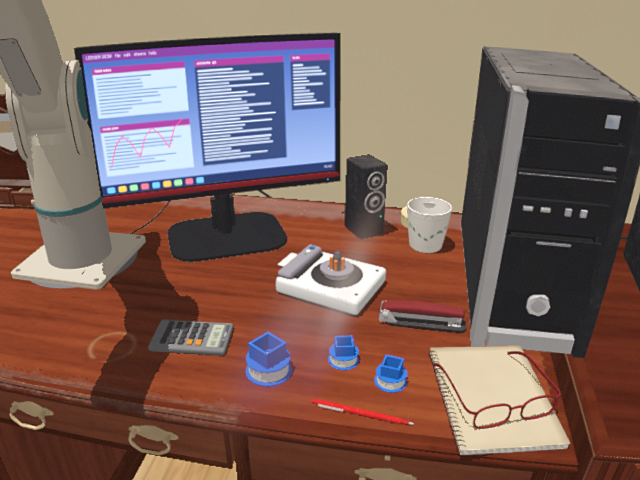

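View pics/side0.png

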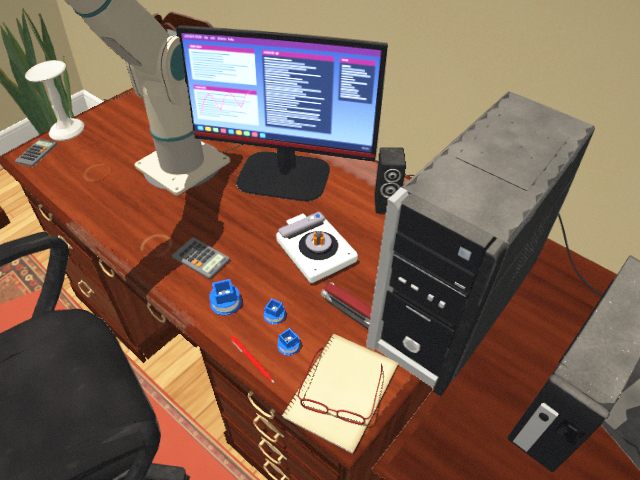

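The large reel is at about (268,358) in scene and (225,296) in side. The spindle is at (337,260) in scene and (319,240) in side, and two small decoy reels stand to the right of the reel. Next I'll take enlarged crops.

Run:
```python
from h import *
a=cv2.imread('pics/scene0.png');b=cv2.imread('pics/side0.png')
def cr(i,u,v,w=80,h=60): return cv2.resize(i[v-h//2:v+h//2,u-w//2:u+w//2],(400,300),interpolation=cv2.INTER_CUBIC)
cv2.imwrite('pics/crop1.png',np.vstack([np.hstack([cr(a,268,360),cr(a,337,270)]),np.hstack([cr(b,225,297),cr(b,319,245)])]))
cs,cd=load('scene0'),load('side0')
print('reel',onz(cs,268,345,54),onz(cd,225,291,54)); print('spin',onz(cs,337,254,79),onz(cd,319,234,79))
```

```text
reel [ 475.6889958  -265.40017112   54.        ] [ 486.58715736 -263.69823171   54.        ]
spin [538.79891382 -22.17204791  79.        ] [545.58159902 -20.83010331  79.        ]
```

View pics/crop1.png

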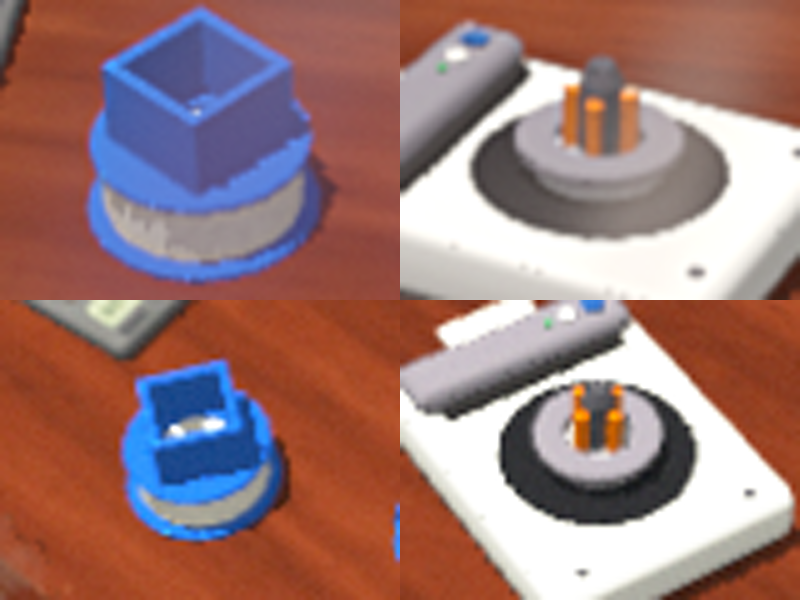

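View pics/wrist0.png

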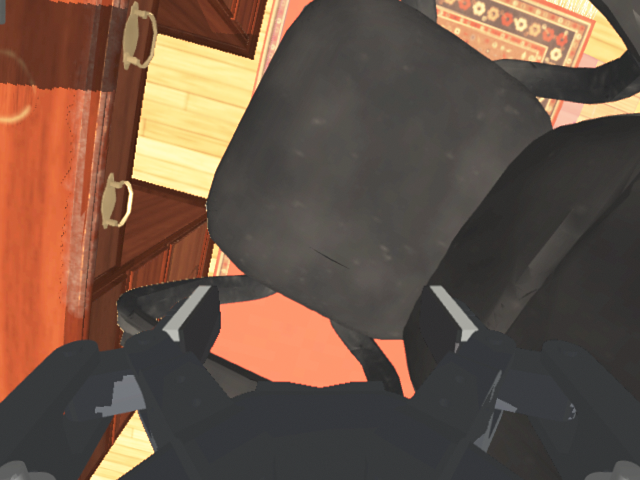

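Collar corners (crop pixels), scene: (200,10), (292,68), (197,127), (103,68). Side: (140,80), (228,62), (243,127), (153,140). Spindle tip: (202,58) in scene and (200,88) in side. Spline tops in side: (180,90), (219,90), (183,114), (214,114). The wrist camera sits beside the hand and currently sees the chair.

```bash
cat >> h.py <<'E'
def crp(o,p,s=5.): return o[0]+(p[0]+.5)/s-.5, o[1]+(p[1]+.5)/s-.5
def tri(cp):
    A=0;b=0
    for c,u,v in cp:
        o,r=ray(c,u,v); r=r/np.linalg.norm(r); M=np.eye(3)-np.outer(r,r); A=A+M; b=b+M@o
    return np.linalg.solve(A,b)
E
python3 - <<'E'
from h import *
cs,cd=load('scene0'),load('side0')
def sq(c,o,P,z):
    Q=np.array([onz(c,*crp(o,p),z)[:2] for p in P]); d=np.diff(np.vstack([Q,Q[:1]]),axis=0)
    print(Q.mean(0),np.linalg.norm(d,axis=1).round(1),(np.degrees(np.arctan2(d[:,1],d[:,0]))%90).round(1))
sq(cs,(228,330),[(200,10),(292,68),(197,127),(103,68)],54)
sq(cd,(185,267),[(140,80),(228,62),(243,127),(153,140)],54)
sq(cd,(279,215),[(180,90),(219,90),(214,114),(183,114)],68)
t=[(cs,*crp((297,240),(202,58))),(cd,*crp((279,215),(200,88)))]
print(tri(t),[onz(*x,79) for x in t])
T=load('wrist0')[4];s=ctrl.read_state()
from scipy.spatial.transform import Rotation as R
Rt=R.from_euler('xyz',s['tool_rot']).as_matrix()
print('cam in tool',Rt.T@(T[:3,3]-s['eef_pos']),(Rt.T@T[:3,:3]).round(3).tolist(), Rt.round(3).tolist())
E
```

```text
[ 473.41447115 -261.30772865] [39.9 37.4 39.5 38.6] [56.6 57.3 58.3 57.9]
[ 474.87227248 -259.3286098 ] [38.9 37.3 38.6 34.3] [55.9 56.7 51.3 57.4]
[539.75644698 -15.89090205] [18.2 15.8 14.3 15.6] [40.5 31.3 40.5 45.4]
[539.20034369 -15.88652049  79.56917887] [array([537.24095762, -11.92430882,  79.        ]), array([541.1535006 , -16.98256184,  79.        ])]
cam in tool [ 6.64333501e+01  8.47580237e-02 -1.61703184e+02] [[0.001, 0.964, 0.264], [1.0, -0.001, 0.001], [0.001, 0.264, -0.964]] [[0.962, 0.272, -0.0], [0.272, -0.962, 0.001], [0.0, -0.001, -1.0]]
```

```bash
cat >> h.py <<'E'
def plan(tgt,yaw,n,p=None,y0=None):
    s=ctrl.read_state(); p=np.array(s['eef_pos'] if p is None else p,float); y=s['tool_rot'][2] if y0 is None else np.radians(y0)
    print('at',p.round(1),np.degrees(s['tool_rot']).round(2),'F',s['force'].round(1),'w',round(s['width'],1),'gf',round(s['gripper_force'],1),'t',round(s['clock'],2))
    d=(np.array(tgt,float)-p)/n; dy=(np.radians(yaw)-y)/n
    for i in range(n):
        c,q=np.cos(y),np.sin(y)
        print(dict(tx=round((c*d[0]+q*d[1])/300,4),ty=round((q*d[0]-c*d[1])/300,4),tz=round(-d[2]/300,4),twist=round(-dy/np.pi,4))); y+=dy
E
python3 - <<'E'
from h import *
cs=load('scene0')
for n,u,v,z in[('d1',344,340,35),('d2',392,362,35),('calcR',233,335,14),('calcBR',226,354,14),('stapL',380,325,0)]: print(n,onz(cs,u,v,z).round())
plan((474,-260,150),57,11,(177,-625.4,212.3))
E
```

```text
d1 [ 579. -208.   35.]
d2 [ 655. -247.   35.]
calcR [ 400. -202.   14.]
calcBR [ 404. -250.   14.]
stapL [ 628. -111.    0.]
at [ 177.  -625.4  212.3] [-179.91   -0.     15.8 ] F [ 0.3 -0.1  0.4] w 85.5 gf 0.0 t 0.15
{'tx': np.float64(0.1168), 'ty': np.float64(-0.082), 'tz': np.float64(0.0189), 'twist': np.float64(-0.0208)}
{'tx': np.float64(0.1219), 'ty': np.float64(-0.0742), 'tz': np.float64(0.0189), 'twist': np.float64(-0.0208)}
{'tx': np.float64(0.1264), 'ty': np.float64(-0.0661), 'tz': np.float64(0.0189), 'twist': np.float64(-0.0208)}
{'tx': np.float64(0.1305), 'ty': np.float64(-0.0577), 'tz': np.float64(0.0189), 'twist': np.float64(-0.0208)}
{'tx': np.float64(0.134), 'ty': np.float64(-0.0491), 'tz': np.float64(0.0189), 'twist': np.float64(-0.0208)}
{'tx': np.float64(0.1369), 'ty': np.float64(-0.0402), 'tz': np.float64(0.0189), 'twist': np.float64(-0.0208)}
{'tx': np.float64(0.1392), 'ty': np.float64(-0.0312), 'tz': np.float64(0.0189), 'twist': np.float64(-0.0208)}
{'tx': np.float64(0.141), 'ty': np.float64(-0.022), 'tz': np.float64(0.0189), 'twist': np.float64(-0.0208)}
{'tx': np.float64(0.1421), 'ty': np.float64(-0.0128), 'tz': np.float64(0.0189), 'twist': np.float64(-0.0208)}
{'tx': np.float64(0.1426), 'ty': np.float64(-0.0035), 'tz': np.float64(0.0189), 'twist': np.float64(-0.0208)}
{'tx': np.float64(0.1426), 'ty': np.float64(0.0059), 'tz': np.float64(0.0189), 'twist': np.float64(-0.0208)}
```

Emit:
carry_out:
  moves:
    - {"tx":0.117,"ty":-0.082,"tz":0.019,"twist":-0.021,"fingers":1}
    - {"tx":0.122,"ty":-0.074,"tz":0.019,"twist":-0.021,"fingers":1}
    - {"tx":0.126,"ty":-0.066,"tz":0.019,"twist":-0.021,"fingers":1}
    - {"tx":0.13,"ty":-0.058,"tz":0.019,"twist":-0.021,"fingers":1}
    - {"tx":0.134,"ty":-0.049,"tz":0.019,"twist":-0.021,"fingers":1}
    - {"tx":0.137,"ty":-0.04,"tz":0.019,"twist":-0.021,"fingers":1}
    - {"tx":0.139,"ty":-0.031,"tz":0.019,"twist":-0.021,"fingers":1}
    - {"tx":0.141,"ty":-0.022,"tz":0.019,"twist":-0.021,"fingers":1}
    - {"tx":0.142,"ty":-0.013,"tz":0.019,"twist":-0.021,"fingers":1}
    - {"tx":0.143,"ty":-0.004,"tz":0.019,"twist":-0.021,"fingers":1}
    - {"tx":0.143,"ty":0.006,"tz":0.019,"twist":-0.021,"fingers":1}
    - {"tx":0,"ty":0,"tz":0,"twist":0,"fingers":1}

```text
clock: 1.65
eef_pos: [475.2, -255.0, 149.1]
tool_rot: [-3.141, -0.003, 1.009]
force: [-0.6, 0.3, 0.8]
width: 85.4
gripper_force: 0.0
```

Run:
```python
from h import *
im,c=grab('wrist','w1'); plan((474,-260,100),57,1)
print(proj(c,(474,-260,54)))
```

```text
at [ 473.6 -257.4  149.3] [-1.7995e+02 -3.0000e-02  5.7570e+01] F [-0.5 -0.5 -0.1] w 85.5 gf 0.0 t 1.7
{'tx': np.float64(-0.0064), 'ty': np.float64(0.0059), 'tz': np.float64(0.1642), 'twist': np.float64(0.0032)}
[322.34684886 236.1903728 ]
```

View pics/w1.png

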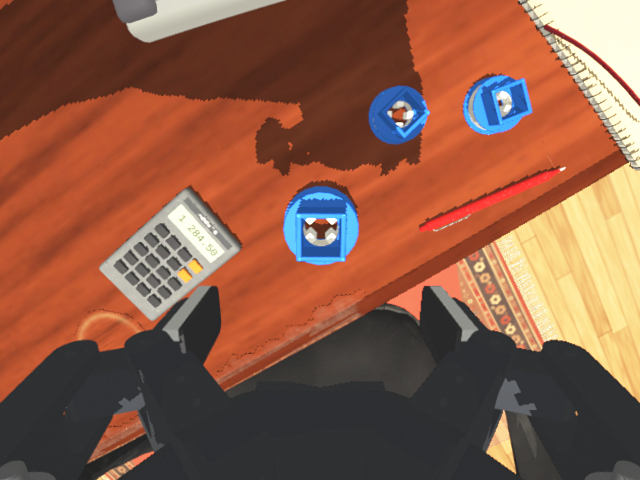

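The wrist picture shows the reel collar square to the jaws, centred at about (322,238), with corners (297,215), (346,213), (347,261) and (298,263). That agrees with reel (473.3,-261), so I'll descend.

Emit:
carry_out:
  moves:
    - {"tz":0.08,"fingers":1}
    - {"tz":0.08,"fingers":1}
    - {"tz":0.08,"fingers":1}
    - {"fingers":1}
    - {"fingers":1}

```text
validation failed for argument at $.mo...
```

Run:
```python
from h import *
c=load('w1'); print(np.mean([onz(c,*p,54) for p in((297,215),(346,213),(347,261),(298,263))],axis=0))
for i in range(2): plan((473.3,-261,41),57,1)
```

```text
[ 472.76483896 -261.4378117    54.        ]
at [ 473.6 -257.4  149.3] [-1.7995e+02 -3.0000e-02  5.7570e+01] F [-0.5 -0.5 -0.1] w 85.5 gf 0.0 t 1.7
{'tx': np.float64(-0.0105), 'ty': np.float64(0.0057), 'tz': np.float64(0.3609), 'twist': np.float64(0.0032)}
at [ 473.6 -257.4  149.3] [-1.7995e+02 -3.0000e-02  5.7570e+01] F [-0.5 -0.5 -0.1] w 85.5 gf 0.0 t 1.7
{'tx': np.float64(-0.0105), 'ty': np.float64(0.0057), 'tz': np.float64(0.3609), 'twist': np.float64(0.0032)}
```

All five keys are needed in each row.

Emit:
carry_out:
  moves:
    - {"tx":0,"ty":0,"tz":0.08,"twist":0,"fingers":1}
    - {"tx":0,"ty":0,"tz":0.08,"twist":0,"fingers":1}
    - {"tx":0,"ty":0,"tz":0.08,"twist":0,"fingers":1}
    - {"tx":0,"ty":0,"tz":0,"twist":0,"fingers":1}
    - {"tx":0,"ty":0,"tz":0,"twist":0,"fingers":1}

```text
clock: 2.33
eef_pos: [472.8, -260.1, 78.3]
tool_rot: [3.141, 0.0, 1.0]
force: [-0.1, -0.3, -0.1]
width: 85.2
gripper_force: 0.0
```

Run:
```python
from h import *
plan((473,-261,41),57,1)
```

```text
at [ 472.8 -260.1   78.3] [1.7995e+02 2.0000e-02 5.7300e+01] F [-0.1 -0.3 -0.1] w 85.2 gf 0.0 t 2.33
{'tx': np.float64(-0.0021), 'ty': np.float64(0.0021), 'tz': np.float64(0.1243), 'twist': np.float64(0.0017)}
```

Emit:
carry_out:
  moves:
    - {"tx":-0.002,"ty":0.002,"tz":0.06,"twist":0.002,"fingers":1}
    - {"tx":0,"ty":0,"tz":0.061,"twist":0,"fingers":1}
    - {"tx":0,"ty":0,"tz":0,"twist":0,"fingers":0.55}
    - {"tx":0,"ty":0,"tz":0,"twist":0,"fingers":0.55}
    - {"tx":0,"ty":0,"tz":0,"twist":0,"fingers":0.55}
    - {"tx":0,"ty":0,"tz":0,"twist":0,"fingers":0.3}
    - {"tx":0,"ty":0,"tz":0,"twist":0,"fingers":0}
    - {"tx":0,"ty":0,"tz":0,"twist":0,"fingers":0}
    - {"tx":0,"ty":0,"tz":0,"twist":0,"fingers":0}
    - {"tx":0,"ty":0,"tz":0,"twist":0,"fingers":0}

```text
clock: 3.58
eef_pos: [473.0, -259.9, 41.3]
tool_rot: [-3.142, -0.0, 0.995]
force: [-0.0, 1.1, -1.4]
width: -0.0
gripper_force: 0.0
```

The jaws closed fully without catching anything, so I'll look.

Run:
```python
from h import *
a,c=grab('scene','s2');b,d=grab('wrist','w2');e,_=grab('side','d2')
def cr(i,u,v,w,h,s): return cv2.resize(i[v-h//2:v+h//2,u-w//2:u+w//2],(400,300),interpolation=cv2.INTER_CUBIC)
cv2.imwrite('pics/c2.png',np.hstack([cr(a['color'],268,340,120,90,0),cr(e['color'],225,290,120,90,0)]))
cv2.imwrite('pics/c2.png',np.vstack([cv2.imread('pics/c2.png'),np.hstack([cv2.resize(b['color'],(400,300)),cv2.resize(e['color'],(400,300))])]))
```

```text
(no output)
```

View pics/c2.png

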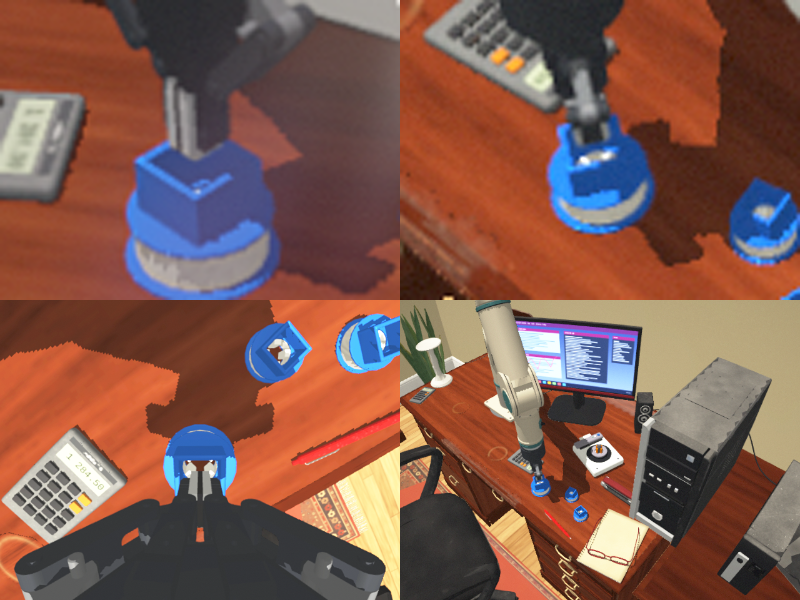

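Run:
```python
from h import *
c,d,w=load('s2'),load('d2'),load('w2')
print(tri([(c,*crp((208,295),(203,157),10/3)),(d,*crp((165,245),(190,140),10/3))]))
for z in(30,41,54,60): print(z,[((proj(k,(473,-260,z))-o)*s).round() for k,o,s in((c,(208,295),10/3),(d,(165,245),10/3),(w,(0,0),1/1.6))])
print(w[4].round(2).tolist()); plan((473,-260,41),57,1)
```

```text
[ 475.60681115 -262.43619164   58.0633009 ]
30 [array([199., 201.]), array([195., 162.]), array([200., 168.])]
41 [array([198., 182.]), array([193., 151.]), array([200., 172.])]
54 [array([197., 158.]), array([190., 139.]), array([200., 179.])]
60 [array([197., 147.]), array([189., 133.]), array([200., 182.])]
[[0.84, 0.52, 0.14, 509.06], [-0.54, 0.81, 0.22, -204.15], [-0.0, -0.26, 0.96, 203.11], [0.0, 0.0, 0.0, 1.0]]
at [ 473.  -259.9   41.3] [-180.      0.     57.02] F [ 0.2 -0.6  0.3] w 0.1 gf 0.0 t 3.73
{'tx': np.float64(-0.0001), 'ty': np.float64(0.0002), 'tz': np.float64(0.001), 'twist': np.float64(0.0001)}
```

Both views put the shut fingertips at about z 55, just above the collar rim. That is higher than the TCP reading of 41 with tips 11 mm ahead would give. I'll reopen and go lower in small steps, watching the force.

Emit:
carry_out:
  moves:
    - {"tx":0,"ty":0,"tz":0,"twist":0,"fingers":0.6}
    - {"tx":0,"ty":0,"tz":0,"twist":0,"fingers":0.6}
    - {"tx":0,"ty":0,"tz":0,"twist":0,"fingers":0.6}
    - {"tx":0,"ty":0,"tz":0,"twist":0,"fingers":0.6}
    - {"tx":0,"ty":0,"tz":0,"twist":0,"fingers":0.6}

```text
clock: 4.35
eef_pos: [473.0, -259.9, 41.3]
tool_rot: [-3.142, -0.0, 0.995]
force: [0.7, 0.5, -0.6]
width: 51.2
gripper_force: 0.0
```

Run:
```python
from h import *
a,c=grab('scene','s3');b,w=grab('wrist','w3')
A=cv2.resize(a['color'][295:385,208:328],(400,300),interpolation=cv2.INTER_CUBIC);B=cv2.resize(b['color'][180:480,120:520],(400,300))
A2=cv2.resize(cv2.imread('pics/s2.png')[295:385,208:328],(400,300),interpolation=cv2.INTER_CUBIC);B2=cv2.imread('pics/w2.png')[180:480,120:520]
cv2.imwrite('pics/c3.png',np.vstack([np.hstack([A,B]),np.hstack([A2,B2])]))
plan((473,-260,41),57,1)
```

```text
at [ 473.  -259.9   41.3] [180.    -0.    57.02] F [-0.4 -0.   0.2] w 51.0 gf 0.0 t 4.45
{'tx': np.float64(-0.0002), 'ty': np.float64(0.0001), 'tz': np.float64(0.0011), 'twist': np.float64(0.0001)}
```

View pics/c3.png

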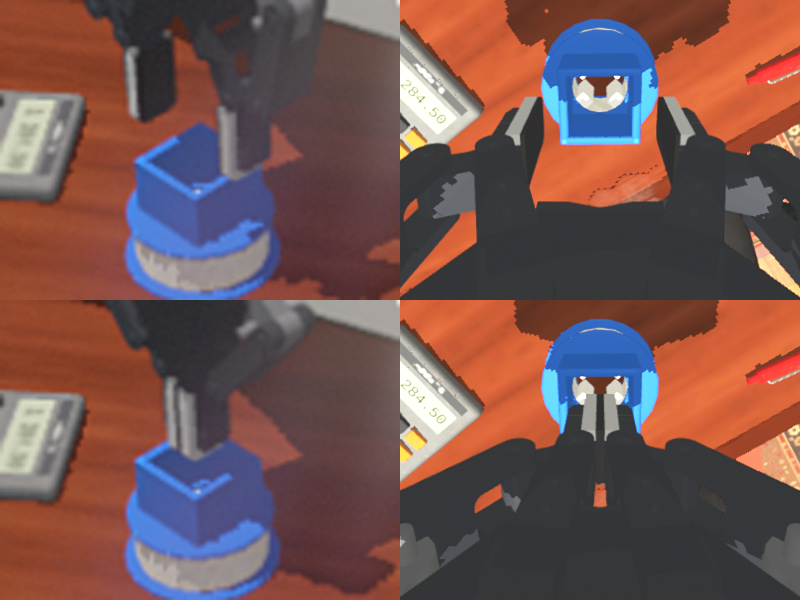

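The picture confirms it: the pads clearly stand above the collar and are well centred laterally, with tips about 20 mm behind the nominal TCP. I'll descend about 28 mm, then close.

Emit:
carry_out:
  moves:
    - {"tx":0,"ty":0,"tz":0.03,"twist":0,"fingers":0.6}
    - {"tx":0,"ty":0,"tz":0.03,"twist":0,"fingers":0.6}
    - {"tx":0,"ty":0,"tz":0.02,"twist":0,"fingers":0.6}
    - {"tx":0,"ty":0,"tz":0.01,"twist":0,"fingers":0.6}
    - {"tx":0,"ty":0,"tz":0,"twist":0,"fingers":0.6}

```text
clock: 5.08
eef_pos: [472.9, -259.9, 14.0]
tool_rot: [-3.141, 0.0, 0.995]
force: [-0.5, -0.4, 0.6]
width: 51.4
gripper_force: 0.0
```

Emit:
carry_out:
  moves:
    - {"tx":0,"ty":0,"tz":0,"twist":0,"fingers":0.4}
    - {"tx":0,"ty":0,"tz":0,"twist":0,"fingers":0.2}
    - {"tx":0,"ty":0,"tz":0,"twist":0,"fingers":0}
    - {"tx":0,"ty":0,"tz":0,"twist":0,"fingers":0}
    - {"tx":0,"ty":0,"tz":0,"twist":0,"fingers":0}

```text
clock: 5.7
eef_pos: [473.3, -260.1, 14.7]
tool_rot: [3.141, -0.0, 0.995]
force: [-0.8, 0.3, 4.6]
width: 38.7
gripper_force: 62.1
```

Gripped at 38.7 mm with 62 N. Next I'll lift and move to a viewing pose short of the spindle.

Emit:
carry_out:
  moves:
    - {"tx":0,"ty":0,"tz":-0.05,"twist":0,"fingers":0}
    - {"tx":0,"ty":0,"tz":-0.1,"twist":0,"fingers":0}
    - {"tx":0,"ty":0,"tz":-0.12,"twist":0,"fingers":0}
    - {"tx":0,"ty":0,"tz":-0.13,"twist":0,"fingers":0}
    - {"tx":0,"ty":0,"tz":0,"twist":0,"fingers":0}

```text
clock: 6.32
eef_pos: [474.8, -261.0, 137.5]
tool_rot: [3.135, -0.001, 0.995]
force: [0.7, -0.5, -2.1]
width: 38.7
gripper_force: 61.5
```

Run:
```python
from h import *
plan((532,-106,135),85,6)
```

```text
at [ 474.8 -261.   137.5] [ 1.7964e+02 -4.0000e-02  5.7010e+01] F [ 0.7 -0.5 -2.1] w 38.7 gf 61.5 t 6.33
{'tx': np.float64(0.0895), 'ty': np.float64(-0.0202), 'tz': np.float64(0.0014), 'twist': np.float64(-0.0259)}
{'tx': np.float64(0.0908), 'ty': np.float64(-0.0129), 'tz': np.float64(0.0014), 'twist': np.float64(-0.0259)}
{'tx': np.float64(0.0916), 'ty': np.float64(-0.0055), 'tz': np.float64(0.0014), 'twist': np.float64(-0.0259)}
{'tx': np.float64(0.0917), 'ty': np.float64(0.002), 'tz': np.float64(0.0014), 'twist': np.float64(-0.0259)}
{'tx': np.float64(0.0913), 'ty': np.float64(0.0095), 'tz': np.float64(0.0014), 'twist': np.float64(-0.0259)}
{'tx': np.float64(0.0902), 'ty': np.float64(0.0168), 'tz': np.float64(0.0014), 'twist': np.float64(-0.0259)}
```

Emit:
carry_out:
  moves:
    - {"tx":0.09,"ty":-0.02,"tz":0,"twist":-0.026,"fingers":0}
    - {"tx":0.091,"ty":-0.013,"tz":0,"twist":-0.026,"fingers":0}
    - {"tx":0.092,"ty":-0.006,"tz":0,"twist":-0.026,"fingers":0}
    - {"tx":0.092,"ty":0.002,"tz":0,"twist":-0.026,"fingers":0}
    - {"tx":0.091,"ty":0.01,"tz":0,"twist":-0.026,"fingers":0}
    - {"tx":0.09,"ty":0.017,"tz":0,"twist":-0.026,"fingers":0}
    - {"tx":0,"ty":0,"tz":0,"twist":0,"fingers":0}
    - {"tx":0,"ty":0,"tz":0,"twist":0,"fingers":0}

```text
clock: 7.32
eef_pos: [529.7, -104.8, 133.8]
tool_rot: [-3.14, 0.0, 1.486]
force: [0.4, -0.1, -2.0]
width: 38.6
gripper_force: 61.2
```

Run:
```python
from h import *
b,w=grab('wrist','w4'); plan((532,-106,135),85,1)
p=proj(w,(540,-16,70)); print(p)
u,v=np.clip(p.round().astype(int),[50,37],[589,442])
A=cv2.resize(b['color'],(800,600))
B=cv2.resize(b['color'][v-37:v+38,u-50:u+50],(400,300),interpolation=cv2.INTER_CUBIC); print(u-50,v-37)
cv2.imwrite('pics/c4.png',np.vstack([np.hstack([cv2.resize(b['color'],(400,300)),B]),]))
```

```text
at [ 529.6 -105.4  133.9] [-1.7993e+02  4.0000e-02  8.5070e+01] F [ 0.5 -0.2 -3.3] w 38.6 gf 61.2 t 7.38
{'tx': np.float64(-0.0013), 'ty': np.float64(0.0081), 'tz': np.float64(-0.0037), 'twist': np.float64(0.0004)}
[324.91957724 105.9244059 ]
275 69
```

View pics/c4.png

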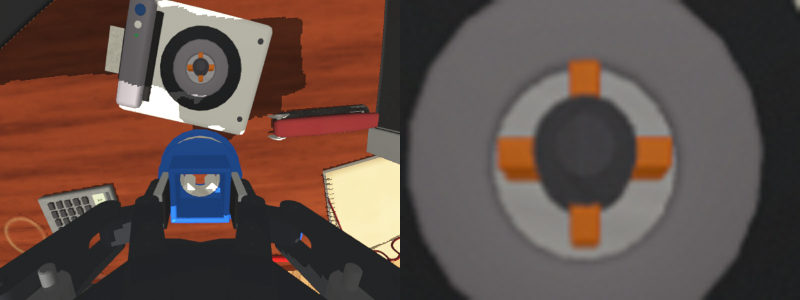

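In the wrist picture the spindle is at about (321,106), and its splines lie within about 1° of the image axes, so a tool yaw of 85° meshes. I'll also locate the collar in the hand.

Run:
```python
from h import *
w=load('w4'); b=cv2.imread('pics/w4.png')
cv2.imwrite('pics/c5.png',cv2.resize(b[200:365,245:400],(775,825)[0:1]+(825,),interpolation=cv2.INTER_CUBIC)[:600])
sp=onz(w,320.9,105.9,68); print('spindle',sp)
c0,c1=onz(w,498/4-100+275,69+151/4,68),onz(w,672/4-100+275,69+151/4,68); d=(c1-c0)[:2]; print(np.degrees(np.arctan2(d[1],d[0])),np.linalg.norm(d))
c0,c1=onz(w,321,69+235/4,68),onz(w,321,69+60/4,68); d=(c1-c0)[:2]; print(np.degrees(np.arctan2(d[1],d[0])),np.linalg.norm(d))
```

```text
spindle [537.48464183 -15.57010075  68.        ]
-4.844022001296856 27.803502308237903
85.20497015040999 26.645177754140047
```

View pics/c5.png

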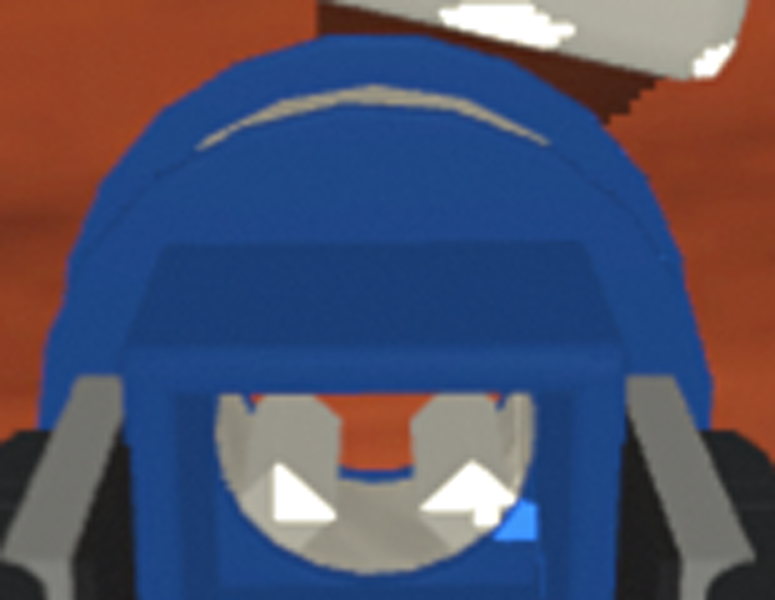

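The collar is centred between the pads, roughly 1 mm towards tool −x. So the TCP target over the spindle is about (538,−14.8).

Run:
```python
from h import *
plan((538,-14.8,128),85.1,3)
```

```text
at [ 529.6 -105.4  133.9] [-1.7993e+02  4.0000e-02  8.5070e+01] F [ 0.5 -0.2 -3.3] w 38.6 gf 61.2 t 7.38
{'tx': np.float64(0.1011), 'ty': np.float64(0.0006), 'tz': np.float64(0.0065), 'twist': np.float64(-0.0001)}
{'tx': np.float64(0.1011), 'ty': np.float64(0.0007), 'tz': np.float64(0.0065), 'twist': np.float64(-0.0001)}
{'tx': np.float64(0.1011), 'ty': np.float64(0.0007), 'tz': np.float64(0.0065), 'twist': np.float64(-0.0001)}
```

Emit:
carry_out:
  moves:
    - {"tx":0.101,"ty":0.001,"tz":0,"twist":0,"fingers":0}
    - {"tx":0.101,"ty":0.001,"tz":0,"twist":0,"fingers":0}
    - {"tx":0.1,"ty":0,"tz":0,"twist":0,"fingers":0}
    - {"tx":0,"ty":0,"tz":0,"twist":0,"fingers":0}
    - {"tx":0,"ty":0,"tz":0.02,"twist":0,"fingers":0}
    - {"tx":0,"ty":0,"tz":0.02,"twist":0,"fingers":0}
    - {"tx":0,"ty":0,"tz":0.02,"twist":0,"fingers":0}
    - {"tx":0,"ty":0,"tz":0.02,"twist":0,"fingers":0}
    - {"tx":0,"ty":0,"tz":0,"twist":0,"fingers":0}
    - {"tx":0,"ty":0,"tz":0,"twist":0,"fingers":0}

```text
clock: 8.62
eef_pos: [538.7, -14.5, 110.4]
tool_rot: [3.141, -0.0, 1.485]
force: [-0.1, 0.4, -1.7]
width: 38.6
gripper_force: 61.2
```

Run:
```python
from h import *
grab('scene','s6');grab('side','d6');plan((538,-14.8,90),85.1,1);plan((538,-14.8,90),85.1,1)
```

```text
at [538.8 -14.4 110.5] [179.97  -0.    85.11] F [ 0.2  0.4 -2.4] w 38.7 gf 61.2 t 8.72
{'tx': np.float64(-0.0014), 'ty': np.float64(-0.0026), 'tz': np.float64(0.0685), 'twist': np.float64(0.0)}
at [538.8 -14.4 110.5] [179.97  -0.    85.11] F [ 0.2  0.4 -2.4] w 38.7 gf 61.2 t 8.72
{'tx': np.float64(-0.0014), 'ty': np.float64(-0.0026), 'tz': np.float64(0.0685), 'twist': np.float64(0.0)}
```

Emit:
carry_out:
  moves:
    - {"tx":-0.001,"ty":-0.002,"tz":0.02,"twist":0,"fingers":0}
    - {"tx":0,"ty":0,"tz":0.02,"twist":0,"fingers":0}
    - {"tx":0,"ty":0,"tz":0.02,"twist":0,"fingers":0}
    - {"tx":0,"ty":0,"tz":0.02,"twist":0,"fingers":0}
    - {"tx":0,"ty":0,"tz":0,"twist":0,"fingers":0}
    - {"tx":0,"ty":0,"tz":0,"twist":0,"fingers":0}

```text
clock: 9.48
eef_pos: [538.1, -14.7, 86.3]
tool_rot: [3.141, -0.0, 1.485]
force: [-0.1, 0.9, -1.8]
width: 38.9
gripper_force: 61.2
```

Emit:
carry_out:
  moves:
    - {"tx":0,"ty":0,"tz":0.01,"twist":0,"fingers":0}
    - {"tx":0,"ty":0,"tz":0.01,"twist":0,"fingers":0}
    - {"tx":0,"ty":0,"tz":0.01,"twist":0,"fingers":0}
    - {"tx":0,"ty":0,"tz":0,"twist":0,"fingers":0}
    - {"tx":0,"ty":0,"tz":0,"twist":0,"fingers":0}

```text
clock: 10.1
eef_pos: [538.0, -14.7, 77.3]
tool_rot: [3.142, -0.0, 1.485]
force: [-0.1, -0.4, -2.7]
width: 38.6
gripper_force: 61.2
```

```bash
python3 -c "
from h import *
plan((538,-14.8,60),85.1,1);print(ctrl.read_state()['torque'])"
```

```text
at [538.  -14.7  77.3] [180.   -0.   85.1] F [-0.1 -0.4 -2.7] w 38.6 gf 61.2 t 10.1
{'tx': np.float64(-0.0002), 'ty': np.float64(0.0), 'tz': np.float64(0.0578), 'twist': np.float64(-0.0)}
[-0.00103285 -0.0042306  -0.00565876]
```

No force at 77, so it appears meshed. I'll continue to the platter.

Emit:
carry_out:
  moves:
    - {"tx":0,"ty":0,"tz":0.012,"twist":0,"fingers":0}
    - {"tx":0,"ty":0,"tz":0.012,"twist":0,"fingers":0}
    - {"tx":0,"ty":0,"tz":0.012,"twist":0,"fingers":0}
    - {"tx":0,"ty":0,"tz":0.01,"twist":0,"fingers":0}
    - {"tx":0,"ty":0,"tz":0,"twist":0,"fingers":0}
    - {"tx":0,"ty":0,"tz":0,"twist":0,"fingers":0}

```text
clock: 10.85
eef_pos: [537.9, -14.8, 63.9]
tool_rot: [3.142, 0.0, 1.485]
force: [-0.5, -0.4, 3.4]
width: 38.7
gripper_force: 62.0
```

The platter is contacted just where predicted, at +5.6 N. Now I'll press to the stop.

Emit:
carry_out:
  moves:
    - {"tx":0,"ty":0,"tz":0.008,"twist":0,"fingers":0}
    - {"tx":0,"ty":0,"tz":0.008,"twist":0,"fingers":0}
    - {"tx":0,"ty":0,"tz":0.008,"twist":0,"fingers":0}
    - {"tx":0,"ty":0,"tz":0.004,"twist":0,"fingers":0}
    - {"tx":0,"ty":0,"tz":0,"twist":0,"fingers":0}
    - {"tx":0,"ty":0,"tz":0,"twist":0,"fingers":0}

```text
clock: 11.6
eef_pos: [538.0, -14.7, 56.6]
tool_rot: [3.141, 0.0, 1.485]
force: [-4.3, 0.6, 18.1]
width: 38.6
gripper_force: 63.7
```

The force is 20 N net at z 56.6, above the 11.2 N needed at the stop, so the platter is down. One last look before handing in.

Run:
```python
from h import *
a,_=grab('scene','s9');b,_=grab('side','d9')
f=lambda i,u,v: cv2.resize(i['color'][v-45:v+45,u-60:u+60],(400,300),interpolation=cv2.INTER_CUBIC)
cv2.imwrite('pics/c9.png',np.hstack([f(a,337,260),f(b,319,240)])); plan((538,-14.8,56.6),85.1,1)
```

```text
at [538.  -14.7  56.6] [1.7996e+02 2.0000e-02 8.5100e+01] F [-4.6 -0.2 17.7] w 39.0 gf 63.7 t 11.7
{'tx': np.float64(-0.0003), 'ty': np.float64(0.0), 'tz': np.float64(0.0001), 'twist': np.float64(0.0)}
```

View pics/c9.png

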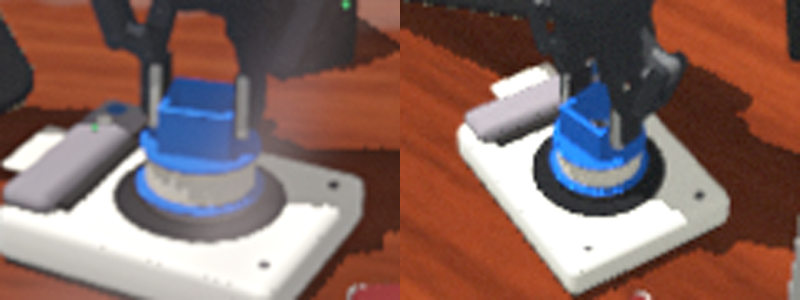

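The reel sits upright and low on the platter, still gripped, centred at about (197,165) in the scene crop. Handing in.

```bash
python3 -c "
from cell import job
print(job.finish_job())"
```

```text
the job is handed in; nothing more can be done
None
```

The reel is on the spindle, meshed and pressed to the platter's stop by force and height readings, still gripped, and the job is handed in at about 11.7 s; the verdict was not returned.

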